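# Load the paint carousel and click it on

### The job

Take the magenta paint bottle from the black board and put it, upright, into the empty carousel pocket at the red pointer; press it gently down past the spring clip until it is fully home on the pocket's seat. Then turn the carousel exactly one click clockwise (seen from above) by its wooden post, so that the other empty pocket stops at the red pointer. Leave the other two bottles on the board standing where they are.

Things in the scene. Friction and masses are not known exactly. Their poses are not given: they have to be found in the camera images.
- bottle: The paint bottle to load: magenta, 32 mm in diameter, 76 mm tall, 0.12 kg (give or take a third), upright on the board. The body is 51 mm high with a 3 mm bevel round its foot; above it a black cap, 29 mm in diameter, 25 mm high, with a magenta band and dot: grip it there. Origin: centre of its underside; z up along its axis.
- bottle_green: A bystander bottle of the same shape and size with green paint, standing on the board beside the magenta one. Origin: centre of its underside.
- bottle_white: A bystander bottle of the same shape and size with white paint, standing on the board too. Origin: centre of its underside. The three stand in a row about 80 mm apart, in any order.
- board: Fixed black lacquered board, 100 x 270 x 6 mm, long along its y, that the three loose bottles stand on. Origin: centre of its underside.
- carousel_base: Fixed round base of the carousel, 190 mm in diameter; a red pointer sticks out from under the wheel and ends in an upright red flag (24 mm wide, 8 mm thick, top 80 mm above the table, 144 mm from the axis) at the side that faces the robot (its -x side). Origin: centre of its underside on the table, on the wheel's axis; z up. The base keeps still; the wheel on it turns.
- station (a point): Fixed point above the red pointer, at the height of the pocket mouths (92 mm above the table), where a pocket's mouth centre lies when it is at the pointer.
- pocket (a point): Centre of the mouth of the empty pocket at the pointer at the start: the one to load. Bore 33.4 mm, flared to 42 mm over the top 6 mm. In it sits an insert, a red seat with a spring clip just above, set at a height nobody has measured: the bottle is fully home with its underside 32 to 46 mm below the mouth, where the way down ends hard. Over 30 N between bottle and carousel is too much. z up.
- next_pocket (a point): Centre of the mouth of the other empty pocket, 60 degrees counter-clockwise (seen from above) of the one to load at the start. It stays empty and comes to the pointer when the wheel is turned one click clockwise.
- seat (a joint): How far the light damped spring plate on the seat of the pocket to load is pressed down, in m: 0 when empty, 0.004 with the bottle fully home. The clip, a sprung nose on the hub side, damped, 7 mm above the bottle's home position, holds the bottle up under its own weight; pushed slowly, the bottle passes it at some 2 to 12 N and is home about 4 mm further down, where the force rises steeply.
- wheel (a joint): Angle of the wheel in rad, 0 at the start, growing clockwise seen from above. It clicks to rest every 60 degrees (1.047 rad) and pulls itself into the nearest click from anywhere less than half way; about 0.6 N m is needed to leave a click, falling to nothing half way.
- post_top (a point): Centre of the top of the wooden post that turns the wheel: an upright round post, 14 mm in diameter, 100 mm from the wheel's axis, top 168 mm above the table; its top 35 mm stand clear above all the bottles in the pockets, so it can be pushed sideways or pinched there.
- wheel_axis (a point): Centre of the hub's top, on the wheel's axis, 92 mm above the table. The white wheel is 232 mm in diameter, its top 42 mm up, with a 48 mm hub and six aluminium pocket tubes, 60 degrees apart, 85 mm from the axis, 42 mm wide (empty ones 51 at the mouth), 50 mm tall. Four hold bottles that belong to the wheel (tops 132 mm above the table); two neighbours are empty.
Not all that is in view belongs to the job. What is shaped like the bottle but blue or yellow is not meant.

How it is judged:
By the outcome, as a careful person would: the job done as asked, in the order asked, and still so for the second after the job is handed in, with the robot touching nothing.
It also fails if it takes over 72 s, if anything falls off the work surface, if the arm or the gripper's body presses on something with over 40 N, if the wrist force passes 120 N, or if a joint passes its speed limit or range.

### The arm

A 7-joint arm with a two-finger parallel gripper is mounted at the origin on the work surface. World frame = base frame: x ahead of the robot, y to its left, z up, the work surface at z = 0. Lengths are in m, angles in rad, forces in N, time in s.
With the tool pointing down it reaches from about 0.425 to 0.925 m from the base axis. Payload 6.8 kg.
Tool frame: the origin (TCP) lies between the finger pads; the fingertips stand 25 mm ahead of it and the grasp point (between the pads) lies 6 mm ahead of it (bot.tip_reach is the distance from the TCP to the fingertips, in m); z points along the fingers, y is the line along which they close (so a half turn about z gives the same grasp; the last joint's range is limited). The gripper opens to 85 mm and grips with 20 to 120 N. Pads are 22 mm wide; open, the fingers measure 114 mm over their backs; the gripper's body (76 mm by 85 mm) begins 54 mm behind the grasp point. The pads swing forward as they close: fully open they stand 13 mm farther back than shut.
Start: joints at [-1.456, 0.477, 0.022, 1.555, -0.011, 1.109, -0.083], TCP at [0.149, 0.658, 0.256] pointing down, gripper open.
Joint ranges: [-2.96, 2.96], [-0.34, 2.1], [-1.41, 1.46], [0.24, 2.44], [-1.37, 4.51], [0.17, 1.92], [-2.96, 2.96]. Speed limits (rad/s): [2.39, 2.39, 3.14, 3.14, 3.14, 3.14, 3.14].

### API

Orientations are given as [roll, pitch, yaw] about the fixed x, y, z axes, in that order (R = Rz(yaw) Ry(pitch) Rx(roll)).
In Python, from bench import bot gives the robot as it stands. The module is installed in compiled form; this text tells all that it offers.
- The arm moves only by the tool jog_arm, never from a script. Its argument "steps" is a list of rows, each an object of numbers: "dx", "dy", "dz": the shift along the tool's x, y, z in cm; "wx", "wy", "wz": the turn, a rotation vector about the tool's x, y, z in rad; "fingers": the opening, from -1 (shut) to 1 (fully open). In form: [{"dx": .., "dy": .., "dz": .., "wx": .., "wy": .., "wz": .., "fingers": ..}, ...]. A call has exactly 8 rows; each row shifts and turns the commanded pose from where the row before left it, along the tool's axes as they then stand; what a row does not reach is not made up. A row lasts 1/10 s, in which the tool goes at most 50 mm and 8.59 degrees, less where a joint would pass 70% of its speed; a pose out of reach is approached as far as the arm can. A call is refused whole if a number of a shift passes 5 or a number of a turn 0.15, either way. A call with a gripper value outside its range is refused whole. The fingers move at their own pace and stop on an object; "force" is the grip in N (left out, the last holds). Time passes only in rows, so rows that do not move let the fingers close, or fill a call up. It gives the time, the measured TCP pose, the force, the opening and the grip force at its end, in the units of the state.
- bot.get_obs(): the state, without advancing time (a new reading comes with each control period).
- bot.get_image(name): name is "scene" or "top" or "wrist"; returns a dict with "pixels" (420x560x3 uint8, blue, green, red), "mtx" (3x3 intrinsics, pixels), "k1" (the pictures are not rectified: a ray, as slopes to the right and down, at radius r is drawn at 1 + k1 r^2 times it, then the intrinsics apply), "rvec" (rotation vector, rad) and "tvec" (3), from world to camera coordinates, as OpenCV has them; the wrist camera has in their place "hand_eye" (4x4, takes a point from camera to tool coordinates, whose origin is the TCP and whose axes are the flange's). Camera axes: x right, y down, z forward; pixel columns grow to the right and rows downward; lengths in m; the calibration is good to about 2 mm. A picture is of the moment at which its call begins: read the wrist's pose just before it. There is no depth.
- bot.job_done(): hands the job in; it is judged then, once.
The state is a dict: "time": time; "joints": joint angles; "qd": joint speeds; "joint_torque": joint torques, N m; "tcp_pos": TCP position; "eef_rot": TCP orientation; "force": force on the tool from outside, world axes, zero at the start; "torque": the same for the moment, N m; "width": opening from 0.0 (shut) to 1.0 (fully open); "grip_force": force on a finger pad.
Only numpy, scipy, OpenCV 4.12 (cv2) and the standard library are available. Lean on these libraries where they do the work, as an engineer would, in place of code of your own. Each camera call takes 0.05 s, during which the arm holds its last target. There are 200 camera calls.

## Working session

There is one attempt and no reset: what is moved stays moved. The work goes in short steps, Python scripts to look and compute and a tool call to move; the robot and the scene stay as the last step left them, time stands still between calls to the robot, and variables do not carry over. Pictures are saved under pics/ and viewed, at most 10 in all, crops included, and the job is handed in when it is done.

Besides the shell and the picture viewer there is one more tool, called after "Call:" as a command line: name --argument value ..., lists and objects as JSON in quotes. jog_arm: Moves the arm, as the interface text tells. Its arguments: {"type":"object","properties":{"steps":{"type":"array"},"force":{"type":"number"}},"required":["steps"]}

```bash
mkdir -p pics; python3 - <<'E'
from bench import bot
import cv2,pickle
o=bot.get_obs();print(o)
d={}
for n in("scene","top"):
    im=bot.get_image(n);d[n]=im;print(n,im["mtx"].tolist(),im["k1"],im["rvec"],im["tvec"])
    cv2.imwrite(f"pics/{n}.png",cv2.resize(im["pixels"],(784,588),interpolation=cv2.INTER_CUBIC))
pickle.dump(d,open("im.pkl","wb"))
E
```

```text
{'time': 0.0, 'joints': array([-1.45608906,  0.47777934,  0.02231684,  1.55643578, -0.01151096,
        1.10931152, -0.08310275]), 'qd': array([-0.00090865, -0.00073542,  0.00150842, -0.00063396,  0.00035811,
        0.00026015, -0.00102785]), 'joint_torque': array([ 6.00221265e-04, -5.96427405e+01,  1.60812322e+00, -2.81198144e+01,
        1.24548524e-02,  9.06746602e-03, -5.34267713e-06]), 'tcp_pos': array([0.14902792, 0.65778637, 0.25534578]), 'eef_rot': array([-3.13978984e+00,  1.13333476e-04,  2.91881996e+00]), 'force': array([ 1.35220419, -0.49244384,  0.36798442]), 'torque': array([ 0.0129877 , -0.03665121,  0.0090283 ]), 'grip_force': 0.0, 'width': 0.9971548630799485}
scene [[469.76715499525267, 0.0, 273.93761908286206], [0.0, 469.76715499525267, 202.8826361429513], [0.0, 0.0, 1.0]] 0.02166529875170901 [ 0.74774841  2.57411186 -1.17189434] [ 0.46543582 -0.14953168  1.31070843]
top [[512.3034438195966, 0.0, 282.7005492016652], [0.0, 512.3034438195966, 206.9201536274741], [0.0, 0.0, 1.0]] -0.19679318250674308 [ 2.09569225 -2.12899056  0.19033251] [0.08546486 0.57988464 1.02341855]
```

View pics/scene.png

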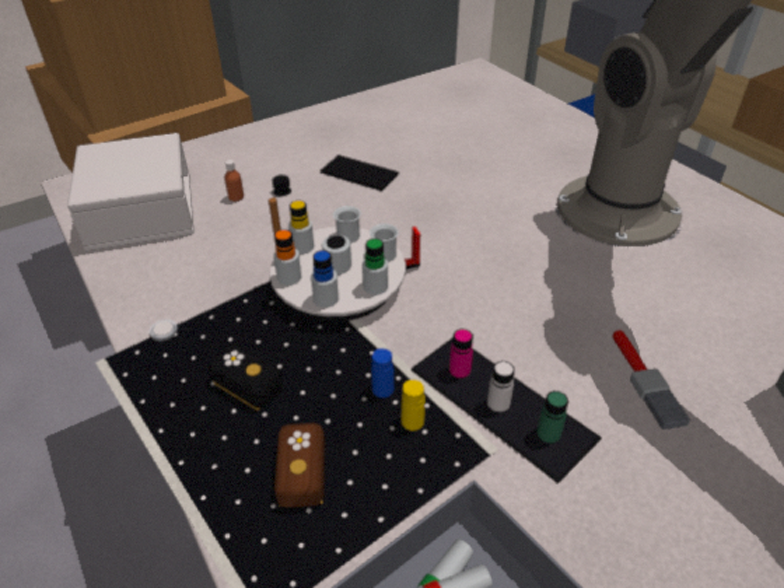

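View pics/top.png

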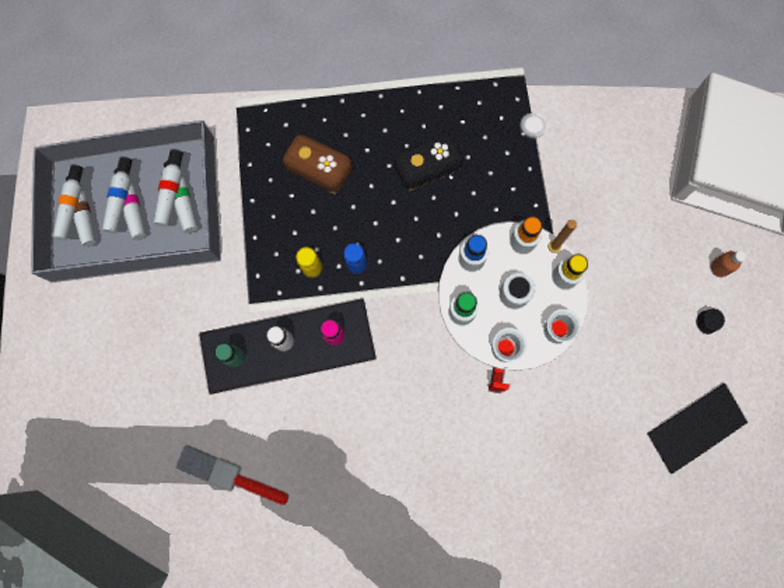

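The scene view shows the magenta bottle nearest the carousel at (461,353), and the red flag at (415,247). The top view shows its cap at (332,328), hub (518,289), station pocket (507,346), next pocket (562,326), post (565,235), and flag (499,382). All are in 1.4x pixels. I'll enlarge these areas.

```bash
cat > h.py <<'E'
import numpy as np,cv2
def ray(im,u,v):
    K=im["mtx"];d=np.array([(u-K[0,2])/K[0,0],(v-K[1,2])/K[1,1]])
    s=d.copy()
    for _ in range(20): s=d/(1+im["k1"]*(s@s))
    R=cv2.Rodrigues(np.array(im["rvec"],float))[0];t=np.array(im["tvec"]).ravel()
    return -R.T@t, R.T@np.array([*s,1.])
def onz(im,u,v,z):
    c,r=ray(im,u,v);return c+r*(z-c[2])/r[2]
def proj(im,p):
    R=cv2.Rodrigues(np.array(im["rvec"],float))[0];q=R@np.array(p)+np.array(im["tvec"]).ravel()
    s=q[:2]/q[2];s=s*(1+im["k1"]*(s@s));K=im["mtx"];return K[0,0]*s[0]+K[0,2],K[1,1]*s[1]+K[1,2]
E
python3 - <<'E'
import pickle,cv2,numpy as np
d=pickle.load(open("im.pkl","rb"))
T=d["top"]["pixels"];S=d["scene"]["pixels"]
# each crop 5x
a=cv2.resize(T[150:270,310:430],None,fx=5,fy=5,interpolation=cv2.INTER_CUBIC)  # 600x600
b=cv2.resize(T[220:260,220:260],None,fx=5,fy=5,interpolation=cv2.INTER_CUBIC) #200
c=cv2.resize(S[230:280,310:350],None,fx=5,fy=5,interpolation=cv2.INTER_CUBIC) #200x250
o=np.zeros((600,800,3),np.uint8);o[:,:600]=a;o[:200,600:]=b;o[200:450,600:]=c
cv2.imwrite("pics/crop.png",o)
E
```

```text
(no output)
```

View pics/crop.png

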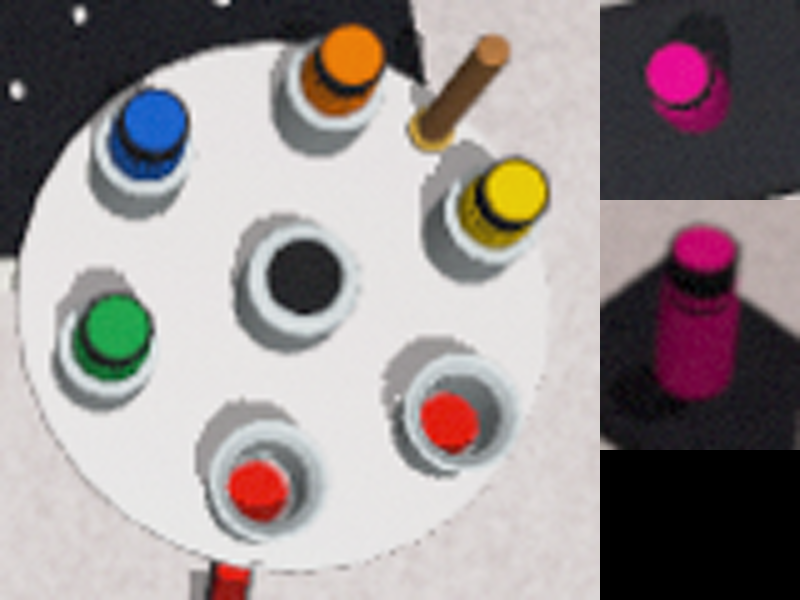

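```bash
python3 - <<'E'
import pickle,numpy as np
from h import *
d=pickle.load(open("im.pkl","rb"));T=d["top"];S=d["scene"]
f=lambda X,Y,z,ox=310,oy=150:onz(T,ox+(X-2)/5,oy+(Y-2)/5,z)
hub=f(305,278,.092);P={}
for n,a in dict(hub=(305,278,.092),pocket=(267,480,.092),nxt=(461,411,.092),post=(492,50,.168),orange=(352,54,.132),blue=(155,120,.132),green=(118,328,.132),yellow=(516,190,.132)).items():
    p=f(*a);v=p-hub;P[n]=p;print(n,p.round(4),np.hypot(*v[:2]).round(4),np.degrees(np.arctan2(v[1],v[0])).round(1))
print("opp avg",(P['orange']+P['pocket'])[:2]/2,(P['blue']+P['nxt'])[:2]/2,(P['green']+P['yellow'])[:2]/2)
m=f(678-600,72,.082,220,220);print("mag",m)
# scene
print("mag scene",onz(S,310+(704-600-2)/5,230+(248-200-2)/5,.082))
print("flag top",onz(T,499/1.4,386/1.4,.08))
print("scene hub",onz(S,337/1.4,240/1.4,.092),"post",onz(S,273/1.4,200/1.4,.168),"pocket",onz(S,385/1.4,233/1.4,.092))
print("white",onz(T,275/1.4,334/1.4,.082),"green",onz(T,224/1.4,352/1.4,.082))
E
```

```text
hub [ 0.5748 -0.1042  0.092 ] 0.0 0.0
pocket [ 0.492 -0.085  0.092] 0.085 166.9
nxt [ 0.5185 -0.1659  0.092 ] 0.0835 -132.4
post [ 0.6488 -0.17    0.168 ] 0.0991 -41.6
orange [ 0.6582 -0.1214  0.132 ] 0.0852 -11.7
blue [ 0.632  -0.0408  0.132 ] 0.0854 47.9
green [ 0.5482 -0.0232  0.132 ] 0.0853 108.2
yellow [ 0.6012 -0.1846  0.132 ] 0.0846 -71.8
opp avg [ 0.57510181 -0.10323432] [ 0.57521643 -0.10338403] [ 0.57468467 -0.1039262 ]
mag [0.52148944 0.1739994  0.082     ]
mag scene [0.52320089 0.17371366 0.082     ]
flag top [ 0.43235209 -0.07103637  0.08      ]
scene hub [ 0.5715739  -0.10779837  0.092     ] post [ 0.65083473 -0.16604912  0.168     ] pocket [ 0.49425272 -0.08056724  0.092     ]
white [0.513104   0.25414084 0.082     ] green [0.48722683 0.33010332 0.082     ]
```

```bash
cat >> h.py <<'E'
from scipy.spatial.transform import Rotation as Ro
def plan(pos,yaw,n,rot_rows=None):
    """n equal rows from the present pose to pos (m), yaw (deg), tool straight down"""
    from bench import bot
    o=bot.get_obs();p=np.array(o["tcp_pos"]);R=Ro.from_euler("xyz",o["eef_rot"])
    G=Ro.from_euler("xyz",[np.pi,0,np.radians(yaw)])
    w=(R.inv()*G).as_rotvec();print("t",round(o["time"],2),"p",p.round(4),"rot",np.array(o["eef_rot"]).round(4),"j",np.array(o["joints"]).round(2),"F",np.array(o["force"]).round(1))
    print("w total",w.round(3))
    k=n if rot_rows is None else rot_rows
    for i in range(n):
        d=R.inv().apply(np.array(pos)-p)/(n-i);wi=w/k if i<k else w*0
        print(i,(d*100).round(2),wi.round(3))
        p=p+R.apply(d);R=R*Ro.from_rotvec(wi)
E
python3 -c "
from h import *
plan([.522,.174,.2],78,16)"
```

```text
t 0.1 p [0.1491 0.6578 0.2554] rot [-3.1399e+00  1.0000e-04  2.9187e+00] j [-1.46  0.48  0.02  1.56 -0.01  1.11 -0.08] F [ 0.7  0.1 -0. ]
w total [-1.000e-03  1.000e-03  1.557e+00]
0 [-2.94 -2.43  0.35] [-0.     0.     0.097]
1 [-3.16 -2.14  0.35] [-0.     0.     0.097]
2 [-3.36 -1.82  0.35] [-0.     0.     0.097]
3 [-3.52 -1.48  0.35] [-0.     0.     0.097]
4 [-3.65 -1.13  0.35] [-0.     0.     0.097]
5 [-3.74 -0.78  0.35] [-0.     0.     0.097]
6 [-3.8  -0.41  0.35] [-0.     0.     0.097]
7 [-3.82 -0.04  0.35] [-0.     0.     0.097]
8 [-3.8   0.33  0.35] [-0.     0.     0.097]
9 [-3.75  0.7   0.35] [-0.     0.     0.097]
10 [-3.67  1.06  0.35] [-0.     0.     0.097]
11 [-3.55  1.41  0.35] [-0.     0.     0.097]
12 [-3.39  1.75  0.35] [-0.     0.     0.097]
13 [-3.21  2.07  0.35] [-0.     0.     0.097]
14 [-2.99  2.38  0.35] [-0.     0.     0.097]
15 [-2.74  2.65  0.35] [-0.     0.     0.097]
```

Call:
jog_arm --steps '[{"dx": -2.9,"dy": -2.4,"dz": 0.35,"wz": 0.097,"fingers": 0.5},{"dx": -3.2,"dy": -2.1,"dz": 0.35,"wz": 0.097,"fingers": 0.5},{"dx": -3.4,"dy": -1.8,"dz": 0.35,"wz": 0.097,"fingers": 0.5},{"dx": -3.5,"dy": -1.5,"dz": 0.35,"wz": 0.097,"fingers": 0.5},{"dx": -3.6,"dy": -1.1,"dz": 0.35,"wz": 0.097,"fingers": 0.5},{"dx": -3.7,"dy": -0.8,"dz": 0.35,"wz": 0.097,"fingers": 0.5},{"dx": -3.8,"dy": -0.4,"dz": 0.35,"wz": 0.097,"fingers": 0.5},{"dx": -3.8,"dy": 0,"dz": 0.35,"wz": 0.097,"fingers": 0.5}]'

```text
schema error: expected keys dx, dy, dz, wx, wy, wz, fingers
```

```bash
python3 -c "
from h import *
plan([.522,.174,.2],78,8)"
```

```text
t 0.1 p [0.1491 0.6578 0.2554] rot [-3.1399e+00  1.0000e-04  2.9187e+00] j [-1.46  0.48  0.02  1.56 -0.01  1.11 -0.08] F [ 0.7  0.1 -0. ]
w total [-1.000e-03  1.000e-03  1.557e+00]
0 [-5.88 -4.87  0.7 ] [-0.     0.     0.195]
1 [-6.71 -3.64  0.7 ] [-0.     0.     0.195]
2 [-7.29 -2.27  0.7 ] [-0.     0.     0.195]
3 [-7.59 -0.82  0.7 ] [-0.     0.     0.195]
4 [-7.61  0.67  0.7 ] [-0.     0.     0.195]
5 [-7.33  2.13  0.69] [-0.     0.     0.195]
6 [-6.78  3.5   0.69] [-0.     0.     0.195]
7 [-5.98  4.75  0.69] [-0.     0.     0.195]
```

All keys are needed.

Call:
jog_arm --steps '[{"dx": -2.9,"dy": -2.4,"dz": 0.35,"wx": 0,"wy": 0,"wz": 0.097,"fingers": 0.5},{"dx": -3.2,"dy": -2.1,"dz": 0.35,"wx": 0,"wy": 0,"wz": 0.097,"fingers": 0.5},{"dx": -3.4,"dy": -1.8,"dz": 0.35,"wx": 0,"wy": 0,"wz": 0.097,"fingers": 0.5},{"dx": -3.5,"dy": -1.5,"dz": 0.35,"wx": 0,"wy": 0,"wz": 0.097,"fingers": 0.5},{"dx": -3.6,"dy": -1.1,"dz": 0.35,"wx": 0,"wy": 0,"wz": 0.097,"fingers": 0.5},{"dx": -3.7,"dy": -0.8,"dz": 0.35,"wx": 0,"wy": 0,"wz": 0.097,"fingers": 0.5},{"dx": -3.8,"dy": -0.4,"dz": 0.35,"wx": 0,"wy": 0,"wz": 0.097,"fingers": 0.5},{"dx": -3.8,"dy": 0,"dz": 0.35,"wx": 0,"wy": 0,"wz": 0.097,"fingers": 0.5}]'

```text
time: 0.9
tcp_pos: [0.3365, 0.4167, 0.228]
eef_rot: [-3.141, 0.0, 2.139]
force: [0.1, -0.2, 0.3]
width: 0.746
grip_force: 0.0
```

```bash
python3 -c "
from h import *
plan([.522,.174,.2],78,8)"
```

```text
t 0.9 p [0.3365 0.4167 0.228 ] rot [-3.1412e+00  1.0000e-04  2.1389e+00] j [-1.22  0.28  0.25  1.93 -0.09  0.94 -0.35] F [ 0.1 -0.2  0.3]
w total [-0.     0.     0.778]
0 [-3.8   0.32  0.35] [-0.     0.     0.097]
1 [-3.76  0.69  0.35] [-0.     0.     0.097]
2 [-3.67  1.05  0.35] [-0.     0.     0.097]
3 [-3.55  1.4   0.35] [-0.     0.     0.097]
4 [-3.4   1.74  0.35] [-0.     0.     0.097]
5 [-3.21  2.06  0.35] [-0.     0.     0.097]
6 [-3.    2.36  0.35] [-0.     0.     0.097]
7 [-2.75  2.64  0.35] [-0.     0.     0.097]
```

Call:
jog_arm --steps '[{"dx": -3.8,"dy": 0.3,"dz": 0.35,"wx": 0,"wy": 0,"wz": 0.097,"fingers": 0.3},{"dx": -3.8,"dy": 0.7,"dz": 0.35,"wx": 0,"wy": 0,"wz": 0.097,"fingers": 0.3},{"dx": -3.7,"dy": 1.0,"dz": 0.35,"wx": 0,"wy": 0,"wz": 0.097,"fingers": 0.3},{"dx": -3.5,"dy": 1.4,"dz": 0.35,"wx": 0,"wy": 0,"wz": 0.097,"fingers": 0.3},{"dx": -3.4,"dy": 1.7,"dz": 0.35,"wx": 0,"wy": 0,"wz": 0.097,"fingers": 0.3},{"dx": -3.2,"dy": 2.1,"dz": 0.35,"wx": 0,"wy": 0,"wz": 0.097,"fingers": 0.3},{"dx": -3.0,"dy": 2.4,"dz": 0.35,"wx": 0,"wy": 0,"wz": 0.097,"fingers": 0.3},{"dx": -2.75,"dy": 2.65,"dz": 0.35,"wx": 0,"wy": 0,"wz": 0.097,"fingers": 0.3}]'

```text
time: 1.7
tcp_pos: [0.523, 0.1748, 0.2]
eef_rot: [-3.141, 0.0, 1.363]
force: [1.1, 0.2, 0.5]
width: 0.649
grip_force: 0.0
```

```bash
python3 -c "
from h import *
from bench import bot
import pickle
o=bot.get_obs();w=bot.get_image('wrist');pickle.dump((o,w),open('w.pkl','wb'))
print(w['mtx'],w['k1'],w['hand_eye'])
plan([.522,.174,.083],78,8)
# predicted pixel of the cap top
H=np.array(w['hand_eye']);R=Ro.from_euler('xyz',o['eef_rot']).as_matrix()
A=R@H[:3,:3];c=R@H[:3,3]+o['tcp_pos']
m=dict(mtx=w['mtx'],k1=w['k1'],rvec=cv2.Rodrigues(A.T)[0],tvec=-A.T@c)
print(proj(m,[.522,.174,.082]))
cv2.imwrite('pics/w1.png',w['pixels'])"
```

```text
[[344.74798816   0.         275.05360838]
 [  0.         344.74798816 206.80799512]
 [  0.           0.           1.        ]] -0.037563558128466075 [[ 1.13952821e-04 -9.51090265e-01 -3.08913087e-01  8.01608800e-02]
 [ 9.99999942e-01  2.07824411e-04 -2.70972526e-04 -4.99508053e-04]
 [ 3.21919012e-04 -3.08913038e-01  9.51090233e-01 -1.17643022e-01]
 [ 0.00000000e+00  0.00000000e+00  0.00000000e+00  1.00000000e+00]]
t 1.75 p [0.5265 0.1682 0.2001] rot [3.1381e+00 2.9000e-03 1.3508e+00] j [-0.84  0.37  0.52  1.94 -0.23  0.89 -0.42] F [ 3.2 -5.   1. ]
w total [ 0.004  0.003 -0.011]
0 [ 0.06 -0.08  1.46] [ 0.     0.    -0.001]
1 [ 0.06 -0.08  1.46] [ 0.     0.    -0.001]
2 [ 0.06 -0.07  1.46] [ 0.     0.    -0.001]
3 [ 0.06 -0.07  1.46] [ 0.     0.    -0.001]
4 [ 0.06 -0.07  1.46] [ 0.     0.    -0.001]
5 [ 0.06 -0.07  1.46] [ 0.     0.    -0.001]
6 [ 0.06 -0.07  1.46] [ 0.     0.    -0.001]
7 [ 0.06 -0.07  1.46] [ 0.     0.    -0.001]
(np.float64(274.74698963801984), np.float64(212.88023285416588))
```

View pics/w1.png

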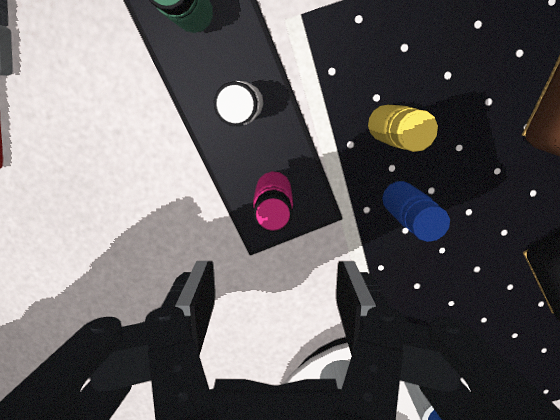

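The wrist view shows the magenta cap top at about (273,214), against a predicted (275,213), so the position is confirmed. White is at (237,104), clear of the fingers. Descending.

Call:
jog_arm --steps '[{"dx": 0,"dy": 0,"dz": 1.0,"wx": 0,"wy": 0,"wz": 0,"fingers": 0.3},{"dx": 0,"dy": 0,"dz": 2.0,"wx": 0,"wy": 0,"wz": 0,"fingers": 0.3},{"dx": 0,"dy": 0,"dz": 2.5,"wx": 0,"wy": 0,"wz": 0,"fingers": 0.3},{"dx": 0,"dy": 0,"dz": 2.5,"wx": 0,"wy": 0,"wz": 0,"fingers": 0.3},{"dx": 0,"dy": 0,"dz": 2.0,"wx": 0,"wy": 0,"wz": 0,"fingers": 0.3},{"dx": 0,"dy": 0,"dz": 1.2,"wx": 0,"wy": 0,"wz": 0,"fingers": 0.3},{"dx": 0,"dy": 0,"dz": 0.5,"wx": 0,"wy": 0,"wz": 0,"fingers": 0.3},{"dx": 0,"dy": 0,"dz": 0,"wx": 0,"wy": 0,"wz": 0,"fingers": 0.3}]'

```text
time: 2.55
tcp_pos: [0.522, 0.1765, 0.0829]
eef_rot: [-3.141, 0.0, 1.368]
force: [-1.2, -1.0, 0.8]
width: 0.652
grip_force: 0.0
```

Call:
jog_arm --force 30 --steps '[{"dx": 0,"dy": 0,"dz": 0,"wx": 0,"wy": 0,"wz": 0,"fingers": 0.0},{"dx": 0,"dy": 0,"dz": 0,"wx": 0,"wy": 0,"wz": 0,"fingers": -0.3},{"dx": 0,"dy": 0,"dz": 0,"wx": 0,"wy": 0,"wz": 0,"fingers": -1},{"dx": 0,"dy": 0,"dz": 0,"wx": 0,"wy": 0,"wz": 0,"fingers": -1},{"dx": 0,"dy": 0,"dz": 0,"wx": 0,"wy": 0,"wz": 0,"fingers": -1},{"dx": 0,"dy": 0,"dz": 0,"wx": 0,"wy": 0,"wz": 0,"fingers": -1},{"dx": 0,"dy": 0,"dz": 0,"wx": 0,"wy": 0,"wz": 0,"fingers": -1},{"dx": 0,"dy": 0,"dz": 0,"wx": 0,"wy": 0,"wz": 0,"fingers": -1}]'

```text
time: 3.35
tcp_pos: [0.5228, 0.1765, 0.0842]
eef_rot: [3.141, -0.001, 1.367]
force: [-1.7, 0.9, 6.8]
width: 0.328
grip_force: 29.4
```

```bash
python3 -c "
from h import *
plan([.522,.174,.19],78,8)"
```

```text
t 3.35 p [0.5228 0.1765 0.0842] rot [ 3.1410e+00 -1.3000e-03  1.3669e+00] j [-0.77  0.54  0.42  2.01 -0.35  0.66 -0.32] F [-1.7  0.9  6.8]
w total [ 0.001 -0.001  0.006]
0 [-0.03 -0.   -1.32] [ 0.    -0.     0.001]
1 [-0.03 -0.   -1.32] [ 0.    -0.     0.001]
2 [-0.03 -0.   -1.32] [ 0.    -0.     0.001]
3 [-0.03 -0.   -1.32] [ 0.    -0.     0.001]
4 [-0.03 -0.   -1.32] [ 0.    -0.     0.001]
5 [-0.03 -0.   -1.32] [ 0.    -0.     0.001]
6 [-0.03 -0.   -1.32] [ 0.    -0.     0.001]
7 [-0.03 -0.   -1.32] [ 0.    -0.     0.001]
```

Call:
jog_arm --force 50 --steps '[{"dx": 0,"dy": 0,"dz": 0,"wx": 0,"wy": 0,"wz": 0,"fingers": -1},{"dx": 0,"dy": 0,"dz": -0.3,"wx": 0,"wy": 0,"wz": 0,"fingers": -1},{"dx": 0,"dy": 0,"dz": -1,"wx": 0,"wy": 0,"wz": 0,"fingers": -1},{"dx": 0,"dy": 0,"dz": -2.5,"wx": 0,"wy": 0,"wz": 0,"fingers": -1},{"dx": 0,"dy": 0,"dz": -3,"wx": 0,"wy": 0,"wz": 0,"fingers": -1},{"dx": 0,"dy": 0,"dz": -2.5,"wx": 0,"wy": 0,"wz": 0,"fingers": -1},{"dx": 0,"dy": 0,"dz": -1.2,"wx": 0,"wy": 0,"wz": 0,"fingers": -1},{"dx": 0,"dy": 0,"dz": -0.4,"wx": 0,"wy": 0,"wz": 0,"fingers": -1}]'

```text
time: 4.15
tcp_pos: [0.523, 0.1763, 0.1937]
eef_rot: [3.14, -0.002, 1.367]
force: [-1.1, -0.1, -1.1]
width: 0.324
grip_force: 49.4
```

```bash
python3 -c "
from h import *
from bench import bot
import pickle
o=bot.get_obs();w=bot.get_image('wrist');pickle.dump((o,w),open('w2.pkl','wb'))
print('tip',bot.tip_reach)
plan([.4919,-.0861,.200],78,12)
H=np.array(w['hand_eye']);Hi=np.linalg.inv(H)
m=dict(mtx=w['mtx'],k1=w['k1'],rvec=cv2.Rodrigues(Hi[:3,:3])[0],tvec=Hi[:3,3])
for x in(0,-.0025):
  for z in(.0,.008,.026,.076): print(x,z,proj(m,[x,0,z]))
a=w['pixels'][190:420,130:410]
cv2.imwrite('pics/w2.png',cv2.resize(a,None,fx=2.5,fy=2.5,interpolation=cv2.INTER_CUBIC))"
```

```text
tip 0.025
t 4.2 p [0.5227 0.1763 0.1932] rot [ 3.1406e+00 -1.2000e-03  1.3668e+00] j [-0.85  0.38  0.52  1.94 -0.24  0.88 -0.41] F [ 0.2 -0.  -0.8]
w total [ 0.001 -0.001  0.005]
0 [-2.19  0.19 -0.06] [ 0. -0.  0.]
1 [-2.19  0.19 -0.06] [ 0. -0.  0.]
2 [-2.19  0.19 -0.06] [ 0. -0.  0.]
3 [-2.19  0.19 -0.06] [ 0. -0.  0.]
4 [-2.19  0.2  -0.06] [ 0. -0.  0.]
5 [-2.19  0.2  -0.06] [ 0. -0.  0.]
6 [-2.19  0.2  -0.06] [ 0. -0.  0.]
7 [-2.19  0.2  -0.06] [ 0. -0.  0.]
8 [-2.19  0.2  -0.06] [ 0. -0.  0.]
9 [-2.19  0.2  -0.06] [ 0. -0.  0.]
10 [-2.19  0.2  -0.06] [ 0. -0.  0.]
11 [-2.19  0.2  -0.06] [ 0. -0.  0.]
0 0.0 (np.float64(276.37318086312695), np.float64(307.14905397128))
0 0.008 (np.float64(276.3105692717989), np.float64(296.03015724501216))
0 0.026 (np.float64(276.1907916405043), np.float64(274.7892741058682))
0 0.076 (np.float64(275.9596116543206), np.float64(233.90149312426286))
-0.0025 0.0 (np.float64(276.36459272217775), np.float64(312.4935238051545))
-0.0025 0.008 (np.float64(276.30282718632674), np.float64(301.1642208048406))
-0.0025 0.026 (np.float64(276.1845354994872), np.float64(279.4979819819918))
-0.0025 0.076 (np.float64(275.9557464944572), np.float64(237.70752001787164))
```

View pics/w2.png

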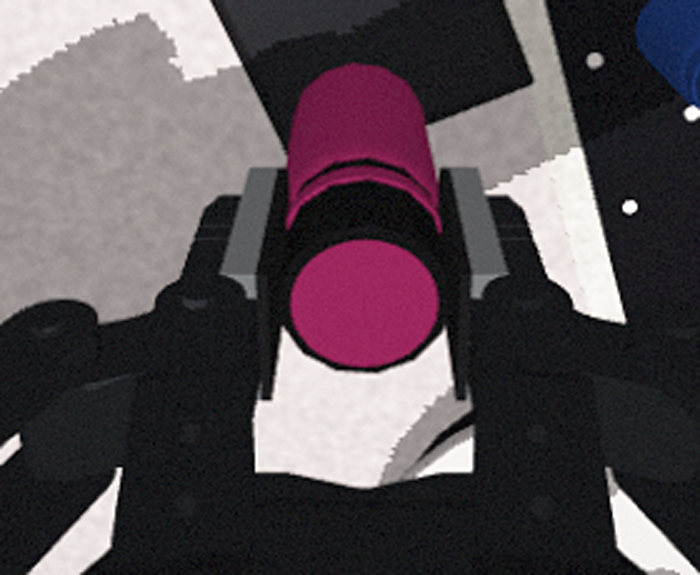

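The wrist view shows the bottle held by its cap: cap-top centre at crop (365,304), which is image (276,311), so it sits about 2.6 mm toward tool -x. The foot looks slightly shifted left, so I'll measure the tilt from the silhouette.

```bash
python3 -c "
from h import *
import pickle
o,w=pickle.load(open('w2.pkl','rb'))
Hi=np.linalg.inv(np.array(w['hand_eye']))
m=dict(mtx=w['mtx'],k1=w['k1'],rvec=cv2.Rodrigues(Hi[:3,:3])[0],tvec=Hi[:3,3])
px=w['pixels'].astype(int);M=(px[...,2]-px[...,1]>50)&(px[...,0]>35)
for v in range(214,340,6):
  u=np.where(M[v,200:350])[0]+200
  if len(u)>4: print(v,u[0],u[-1],(u[0]+u[-1])/2)
t=np.linspace(0,6.28,200)
def model(tx,ty,ox=-.0027,oy=0,zt=.001):
  R=Ro.from_euler('xy',[tx,ty]).as_matrix()
  P=[R@[r*np.cos(a),r*np.sin(a),z]+[ox,oy,zt] for r,z in((.013,.076),(.016,.073),(.016,.026)) for a in t]
  I=np.zeros((420,560),np.uint8);q=np.array([proj(m,p) for p in P]).astype(np.float32)
  cv2.fillConvexPoly(I,cv2.convexHull(q).astype(int).reshape(-1,2),255);return I
for tx,ty in((0,0),(.015,0),(-.015,0),(0,.015),(0,-.015)):
  I=model(tx,ty);s=[]
  for v in(220,226,232,238,244,250,256):
    u=np.where(I[v])[0];s.append((u[0],u[-1]) if len(u) else None)
  print(tx,ty,'top',np.where(I.any(1))[0][0],*s)
print('measured top',np.where(M[:,250:300].any(1))[0][0])
"
```

```text
220 258 288 273.0
226 252 294 273.0
232 249 298 273.5
238 247 299 273.0
244 246 300 273.0
250 245 301 273.0
256 245 302 273.5
262 245 304 274.5
268 246 304 275.0
274 245 304 274.5
280 244 306 275.0
286 269 283 276.0
292 256 295 275.5
298 250 301 275.5
304 247 303 275.0
310 246 305 275.5
316 246 304 275.0
322 249 302 275.5
328 253 296 274.5
334 263 287 275.0
0 0 top 214 (np.int64(257), np.int64(293)) (np.int64(252), np.int64(299)) (np.int64(250), np.int64(301)) (np.int64(248), np.int64(303)) (np.int64(247), np.int64(304)) (np.int64(246), np.int64(305)) (np.int64(245), np.int64(306))
0.015 0 top 214 (np.int64(256), np.int64(292)) (np.int64(251), np.int64(297)) (np.int64(248), np.int64(299)) (np.int64(247), np.int64(301)) (np.int64(246), np.int64(302)) (np.int64(245), np.int64(303)) (np.int64(244), np.int64(305))
-0.015 0 top 214 (np.int64(259), np.int64(295)) (np.int64(254), np.int64(301)) (np.int64(252), np.int64(303)) (np.int64(250), np.int64(304)) (np.int64(249), np.int64(305)) (np.int64(248), np.int64(306)) (np.int64(246), np.int64(307))
0 0.015 top 212 (np.int64(256), np.int64(295)) (np.int64(251), np.int64(299)) (np.int64(249), np.int64(302)) (np.int64(248), np.int64(303)) (np.int64(247), np.int64(304)) (np.int64(246), np.int64(305)) (np.int64(245), np.int64(306))
0 -0.015 top 215 (np.int64(259), np.int64(291)) (np.int64(254), np.int64(297)) (np.int64(250), np.int64(301)) (np.int64(249), np.int64(302)) (np.int64(248), np.int64(303)) (np.int64(246), np.int64(304)) (np.int64(245), np.int64(305))
measured top 215
```

Call:
jog_arm --steps '[{"dx": -0.8,"dy": 0.1,"dz": -0.1,"wx": -0.0025,"wy": 0,"wz": 0.005,"fingers": -1},{"dx": -1.8,"dy": 0.2,"dz": -0.1,"wx": -0.0025,"wy": 0,"wz": 0,"fingers": -1},{"dx": -2.6,"dy": 0.2,"dz": -0.1,"wx": -0.0025,"wy": 0,"wz": 0,"fingers": -1},{"dx": -2.8,"dy": 0.2,"dz": -0.1,"wx": -0.0025,"wy": 0,"wz": 0,"fingers": -1},{"dx": -2.8,"dy": 0.2,"dz": -0.1,"wx": 0,"wy": 0,"wz": 0,"fingers": -1},{"dx": -2.8,"dy": 0.2,"dz": -0.1,"wx": 0,"wy": 0,"wz": 0,"fingers": -1},{"dx": -2.8,"dy": 0.2,"dz": -0.1,"wx": 0,"wy": 0,"wz": 0,"fingers": -1},{"dx": -2.8,"dy": 0.2,"dz": 0,"wx": 0,"wy": 0,"wz": 0,"fingers": -1}]'

```text
time: 5.0
tcp_pos: [0.4958, -0.0177, 0.1987]
eef_rot: [3.133, 0.001, 1.36]
force: [-0.0, 0.8, -1.8]
width: 0.316
grip_force: 49.4
```

```bash
python3 -c "
from h import *
plan([.4924,-.0836,.200],78,8)"
```

```text
t 5.0 p [ 0.4958 -0.0177  0.1987] rot [3.133e+00 1.000e-03 1.360e+00] j [-0.59  0.28  0.59  2.07 -0.2   0.84 -0.09] F [-0.   0.8 -1.8]
w total [ 0.009  0.001 -0.001]
0 [-0.81  0.13 -0.01] [ 0.001  0.    -0.   ]
1 [-0.81  0.13 -0.01] [ 0.001  0.    -0.   ]
2 [-0.81  0.13 -0.02] [ 0.001  0.    -0.   ]
3 [-0.81  0.13 -0.02] [ 0.001  0.    -0.   ]
4 [-0.81  0.13 -0.02] [ 0.001  0.    -0.   ]
5 [-0.81  0.13 -0.02] [ 0.001  0.    -0.   ]
6 [-0.81  0.13 -0.02] [ 0.001  0.    -0.   ]
7 [-0.81  0.13 -0.02] [ 0.001  0.    -0.   ]
```

Call:
jog_arm --steps '[{"dx": -2.2,"dy": 0.3,"dz": 0,"wx": 0,"wy": 0,"wz": 0,"fingers": -1},{"dx": -1.6,"dy": 0.3,"dz": 0,"wx": 0,"wy": 0,"wz": 0,"fingers": -1},{"dx": -1.3,"dy": 0.2,"dz": 0,"wx": 0,"wy": 0,"wz": 0,"fingers": -1},{"dx": -0.9,"dy": 0.2,"dz": 0,"wx": 0,"wy": 0,"wz": 0,"fingers": -1},{"dx": -0.5,"dy": 0,"dz": 0,"wx": 0,"wy": 0,"wz": 0,"fingers": -1},{"dx": -0.1,"dy": 0,"dz": 0,"wx": 0,"wy": 0,"wz": 0,"fingers": -1},{"dx": 0,"dy": 0,"dz": 0,"wx": 0,"wy": 0,"wz": 0,"fingers": -1},{"dx": 0,"dy": 0,"dz": 0,"wx": 0,"wy": 0,"wz": 0,"fingers": -1}]'

```text
time: 5.8
tcp_pos: [0.4935, -0.0807, 0.1994]
eef_rot: [3.132, -0.0, 1.363]
force: [0.1, 0.3, -1.8]
width: 0.318
grip_force: 49.4
```

```bash
python3 -c "
from h import *
from bench import bot
import pickle
plan([.4924,-.0836,.175],78,1)
o=bot.get_obs();w=bot.get_image('wrist');t=bot.get_image('scene');pickle.dump((o,w,t),open('w3.pkl','wb'))
a=cv2.resize(w['pixels'][180:390,175:375],None,fx=2,fy=2,interpolation=cv2.INTER_CUBIC)
b=cv2.resize(t['pixels'][100:240,180:310],None,fx=3,fy=3,interpolation=cv2.INTER_CUBIC)
cv2.imwrite('pics/w3.png',np.hstack([a,b]))"
```

```text
t 5.8 p [ 0.4935 -0.0807  0.1994] rot [ 3.1318e+00 -2.0000e-04  1.3631e+00] j [-0.48  0.29  0.61  2.06 -0.22  0.84  0.05] F [ 0.1  0.3 -1.8]
w total [ 0.01  -0.     0.002]
0 [-0.31 -0.07  2.44] [ 0.01  -0.     0.002]
```

View pics/w3.png

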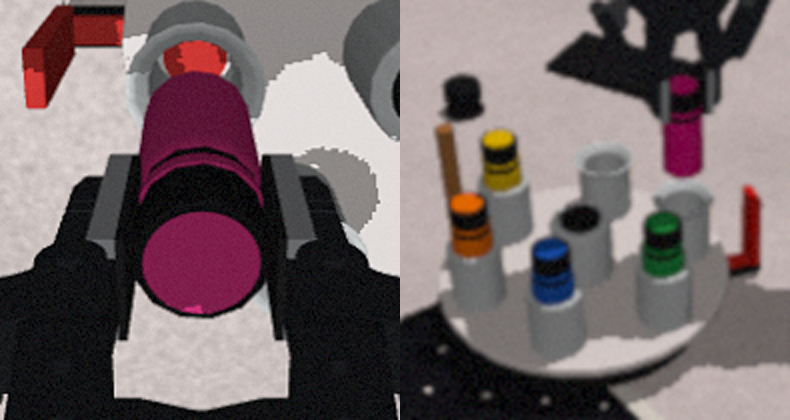

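In the wrist view the foot (x≈197) is centred on the pocket ring (128–268). The scene view shows it above the pointer's pocket. The remaining offset is -3 mm along tool x.

Call:
jog_arm --steps '[{"dx": -0.1,"dy": -0.03,"dz": 0.3,"wx": 0,"wy": 0,"wz": 0,"fingers": -1},{"dx": -0.1,"dy": -0.03,"dz": 0.6,"wx": 0,"wy": 0,"wz": 0,"fingers": -1},{"dx": -0.1,"dy": -0.03,"dz": 0.6,"wx": 0,"wy": 0,"wz": 0,"fingers": -1},{"dx": 0,"dy": 0,"dz": 0.5,"wx": 0,"wy": 0,"wz": 0,"fingers": -1},{"dx": 0,"dy": 0,"dz": 0.3,"wx": 0,"wy": 0,"wz": 0,"fingers": -1},{"dx": 0,"dy": 0,"dz": 0.3,"wx": 0,"wy": 0,"wz": 0,"fingers": -1},{"dx": 0,"dy": 0,"dz": 0,"wx": 0,"wy": 0,"wz": 0,"fingers": -1},{"dx": 0,"dy": 0,"dz": 0,"wx": 0,"wy": 0,"wz": 0,"fingers": -1}]'

```text
time: 6.7
tcp_pos: [0.4922, -0.0843, 0.1735]
eef_rot: [3.132, 0.0, 1.362]
force: [-0.0, -0.4, -1.9]
width: 0.319
grip_force: 49.4
```

```bash
python3 -c "
from h import *
plan([.4924,-.0836,.165],78,1)"
```

```text
t 6.7 p [ 0.4922 -0.0843  0.1735] rot [3.1316 0.     1.3617] j [-0.45  0.33  0.59  2.09 -0.26  0.79  0.09] F [-0.  -0.4 -1.9]
w total [0.01 0.   0.  ]
0 [ 0.07 -0.    0.85] [0.01 0.   0.  ]
```

Call:
jog_arm --steps '[{"dx": 0.05,"dy": 0,"dz": 0.2,"wx": 0,"wy": 0,"wz": 0,"fingers": -1},{"dx": 0,"dy": 0,"dz": 0.2,"wx": 0,"wy": 0,"wz": 0,"fingers": -1},{"dx": 0,"dy": 0,"dz": 0.2,"wx": 0,"wy": 0,"wz": 0,"fingers": -1},{"dx": 0,"dy": 0,"dz": 0.2,"wx": 0,"wy": 0,"wz": 0,"fingers": -1},{"dx": 0,"dy": -0.01,"dz": 0.2,"wx": 0,"wy": 0,"wz": 0,"fingers": -1},{"dx": 0,"dy": 0,"dz": 0.2,"wx": 0,"wy": 0,"wz": 0,"fingers": -1},{"dx": 0,"dy": 0,"dz": 0.2,"wx": 0,"wy": 0,"wz": 0,"fingers": -1},{"dx": 0,"dy": 0,"dz": 0,"wx": 0,"wy": 0,"wz": 0,"fingers": -1}]'

```text
time: 7.5
tcp_pos: [0.4921, -0.0837, 0.1592]
eef_rot: [3.132, 0.0, 1.362]
force: [0.2, -0.9, -0.2]
width: 0.319
grip_force: 49.4
```

Call:
jog_arm --steps '[{"dx": 0,"dy": 0,"dz": 0.2,"wx": 0,"wy": 0,"wz": 0,"fingers": -1},{"dx": 0,"dy": 0,"dz": 0.2,"wx": 0,"wy": 0,"wz": 0,"fingers": -1},{"dx": 0,"dy": -0.01,"dz": 0.2,"wx": 0,"wy": 0,"wz": 0,"fingers": -1},{"dx": 0,"dy": 0,"dz": 0.2,"wx": 0,"wy": 0,"wz": 0,"fingers": -1},{"dx": 0,"dy": 0,"dz": 0.2,"wx": 0,"wy": 0,"wz": 0,"fingers": -1},{"dx": 0,"dy": 0,"dz": 0.1,"wx": 0,"wy": 0,"wz": 0,"fingers": -1},{"dx": 0,"dy": 0,"dz": 0.1,"wx": 0,"wy": 0,"wz": 0,"fingers": -1},{"dx": 0,"dy": 0,"dz": 0,"wx": 0,"wy": 0,"wz": 0,"fingers": -1}]'

```text
time: 8.3
tcp_pos: [0.4923, -0.0838, 0.1474]
eef_rot: [3.132, 0.0, 1.362]
force: [-0.4, -0.1, -1.8]
width: 0.323
grip_force: 49.4
```

Call:
jog_arm --steps '[{"dx": 0,"dy": 0,"dz": 0.06,"wx": 0,"wy": 0,"wz": 0,"fingers": -1},{"dx": 0,"dy": 0,"dz": 0.06,"wx": 0,"wy": 0,"wz": 0,"fingers": -1},{"dx": 0,"dy": 0,"dz": 0.06,"wx": 0,"wy": 0,"wz": 0,"fingers": -1},{"dx": 0,"dy": 0,"dz": 0.06,"wx": 0,"wy": 0,"wz": 0,"fingers": -1},{"dx": 0,"dy": 0,"dz": 0.06,"wx": 0,"wy": 0,"wz": 0,"fingers": -1},{"dx": 0,"dy": 0,"dz": 0.06,"wx": 0,"wy": 0,"wz": 0,"fingers": -1},{"dx": 0,"dy": 0,"dz": 0.06,"wx": 0,"wy": 0,"wz": 0,"fingers": -1},{"dx": 0,"dy": 0,"dz": 0,"wx": 0,"wy": 0,"wz": 0,"fingers": -1}]'

```text
time: 9.1
tcp_pos: [0.4923, -0.0838, 0.1432]
eef_rot: [3.132, 0.0, 1.362]
force: [1.3, 0.3, -1.4]
width: 0.321
grip_force: 49.4
```

Call:
jog_arm --steps '[{"dx": 0,"dy": 0,"dz": 0.05,"wx": 0,"wy": 0,"wz": 0,"fingers": -1},{"dx": 0,"dy": 0,"dz": 0.05,"wx": 0,"wy": 0,"wz": 0,"fingers": -1},{"dx": 0,"dy": 0,"dz": 0.05,"wx": 0,"wy": 0,"wz": 0,"fingers": -1},{"dx": 0,"dy": 0,"dz": 0.05,"wx": 0,"wy": 0,"wz": 0,"fingers": -1},{"dx": 0,"dy": 0,"dz": 0.05,"wx": 0,"wy": 0,"wz": 0,"fingers": -1},{"dx": 0,"dy": 0,"dz": 0.05,"wx": 0,"wy": 0,"wz": 0,"fingers": -1},{"dx": 0,"dy": 0,"dz": 0,"wx": 0,"wy": 0,"wz": 0,"fingers": -1},{"dx": 0,"dy": 0,"dz": 0,"wx": 0,"wy": 0,"wz": 0,"fingers": -1}]'

```text
time: 9.9
tcp_pos: [0.4924, -0.0838, 0.1403]
eef_rot: [3.132, -0.0, 1.362]
force: [0.3, 0.1, -0.9]
width: 0.319
grip_force: 49.4
```

Call:
jog_arm --steps '[{"dx": 0,"dy": 0,"dz": 0.05,"wx": 0,"wy": 0,"wz": 0,"fingers": -1},{"dx": 0,"dy": 0,"dz": 0.05,"wx": 0,"wy": 0,"wz": 0,"fingers": -1},{"dx": 0,"dy": 0,"dz": 0.05,"wx": 0,"wy": 0,"wz": 0,"fingers": -1},{"dx": 0,"dy": 0,"dz": 0.05,"wx": 0,"wy": 0,"wz": 0,"fingers": -1},{"dx": 0,"dy": 0,"dz": 0.05,"wx": 0,"wy": 0,"wz": 0,"fingers": -1},{"dx": 0,"dy": 0,"dz": 0.05,"wx": 0,"wy": 0,"wz": 0,"fingers": -1},{"dx": 0,"dy": 0,"dz": 0,"wx": 0,"wy": 0,"wz": 0,"fingers": -1},{"dx": 0,"dy": 0,"dz": 0,"wx": 0,"wy": 0,"wz": 0,"fingers": -1}]'

```text
time: 10.7
tcp_pos: [0.4924, -0.0838, 0.1373]
eef_rot: [3.132, -0.0, 1.362]
force: [-0.3, -0.0, -1.4]
width: 0.316
grip_force: 49.4
```

Call:
jog_arm --steps '[{"dx": 0,"dy": 0,"dz": 0.05,"wx": 0,"wy": 0,"wz": 0,"fingers": -1},{"dx": 0,"dy": 0,"dz": 0.05,"wx": 0,"wy": 0,"wz": 0,"fingers": -1},{"dx": 0,"dy": 0,"dz": 0.05,"wx": 0,"wy": 0,"wz": 0,"fingers": -1},{"dx": 0,"dy": 0,"dz": 0.05,"wx": 0,"wy": 0,"wz": 0,"fingers": -1},{"dx": 0,"dy": 0,"dz": 0.05,"wx": 0,"wy": 0,"wz": 0,"fingers": -1},{"dx": 0,"dy": 0,"dz": 0.05,"wx": 0,"wy": 0,"wz": 0,"fingers": -1},{"dx": 0,"dy": 0,"dz": 0,"wx": 0,"wy": 0,"wz": 0,"fingers": -1},{"dx": 0,"dy": 0,"dz": 0,"wx": 0,"wy": 0,"wz": 0,"fingers": -1}]'

```text
time: 11.5
tcp_pos: [0.4919, -0.0837, 0.1341]
eef_rot: [3.133, -0.0, 1.362]
force: [-2.6, 0.7, 2.3]
width: 0.319
grip_force: 49.6
```

Call:
jog_arm --steps '[{"dx": 0,"dy": 0,"dz": 0.05,"wx": 0,"wy": 0,"wz": 0,"fingers": -1},{"dx": 0,"dy": 0,"dz": 0.05,"wx": 0,"wy": 0,"wz": 0,"fingers": -1},{"dx": 0,"dy": 0,"dz": 0.05,"wx": 0,"wy": 0,"wz": 0,"fingers": -1},{"dx": 0,"dy": 0,"dz": 0.05,"wx": 0,"wy": 0,"wz": 0,"fingers": -1},{"dx": 0,"dy": 0,"dz": 0,"wx": 0,"wy": 0,"wz": 0,"fingers": -1},{"dx": 0,"dy": 0,"dz": 0,"wx": 0,"wy": 0,"wz": 0,"fingers": -1},{"dx": 0,"dy": 0,"dz": 0,"wx": 0,"wy": 0,"wz": 0,"fingers": -1},{"dx": 0,"dy": 0,"dz": 0,"wx": 0,"wy": 0,"wz": 0,"fingers": -1}]'

```text
time: 12.3
tcp_pos: [0.4921, -0.0837, 0.132]
eef_rot: [3.132, 0.0, 1.362]
force: [-3.1, -0.0, -3.4]
width: 0.322
grip_force: 49.4
```

Call:
jog_arm --steps '[{"dx": 0,"dy": 0,"dz": 0.05,"wx": 0,"wy": 0,"wz": 0,"fingers": -1},{"dx": 0,"dy": 0,"dz": 0.05,"wx": 0,"wy": 0,"wz": 0,"fingers": -1},{"dx": 0,"dy": 0,"dz": 0.05,"wx": 0,"wy": 0,"wz": 0,"fingers": -1},{"dx": 0,"dy": 0,"dz": 0.05,"wx": 0,"wy": 0,"wz": 0,"fingers": -1},{"dx": 0,"dy": 0,"dz": 0,"wx": 0,"wy": 0,"wz": 0,"fingers": -1},{"dx": 0,"dy": 0,"dz": 0,"wx": 0,"wy": 0,"wz": 0,"fingers": -1},{"dx": 0,"dy": 0,"dz": 0,"wx": 0,"wy": 0,"wz": 0,"fingers": -1},{"dx": 0,"dy": 0,"dz": 0,"wx": 0,"wy": 0,"wz": 0,"fingers": -1}]'

```text
time: 13.1
tcp_pos: [0.4924, -0.0838, 0.1302]
eef_rot: [3.132, 0.0, 1.362]
force: [-2.6, 0.8, -0.9]
width: 0.322
grip_force: 49.6
```

Call:
jog_arm --steps '[{"dx": 0,"dy": 0,"dz": 0.04,"wx": 0,"wy": 0,"wz": 0,"fingers": -1},{"dx": 0,"dy": 0,"dz": 0.04,"wx": 0,"wy": 0,"wz": 0,"fingers": -1},{"dx": 0,"dy": 0,"dz": 0.04,"wx": 0,"wy": 0,"wz": 0,"fingers": -1},{"dx": 0,"dy": 0,"dz": 0.04,"wx": 0,"wy": 0,"wz": 0,"fingers": -1},{"dx": 0,"dy": 0,"dz": 0,"wx": 0,"wy": 0,"wz": 0,"fingers": -1},{"dx": 0,"dy": 0,"dz": 0,"wx": 0,"wy": 0,"wz": 0,"fingers": -1},{"dx": 0,"dy": 0,"dz": 0,"wx": 0,"wy": 0,"wz": 0,"fingers": -1},{"dx": 0,"dy": 0,"dz": 0,"wx": 0,"wy": 0,"wz": 0,"fingers": -1}]'

```text
time: 13.9
tcp_pos: [0.4924, -0.0838, 0.1286]
eef_rot: [3.132, 0.0, 1.362]
force: [-3.6, 1.6, -1.1]
width: 0.315
grip_force: 49.6
```

Call:
jog_arm --steps '[{"dx": 0,"dy": 0,"dz": 0.04,"wx": 0,"wy": 0,"wz": 0,"fingers": -1},{"dx": 0,"dy": 0,"dz": 0.04,"wx": 0,"wy": 0,"wz": 0,"fingers": -1},{"dx": 0,"dy": 0,"dz": 0.04,"wx": 0,"wy": 0,"wz": 0,"fingers": -1},{"dx": 0,"dy": 0,"dz": 0.04,"wx": 0,"wy": 0,"wz": 0,"fingers": -1},{"dx": 0,"dy": 0,"dz": 0,"wx": 0,"wy": 0,"wz": 0,"fingers": -1},{"dx": 0,"dy": 0,"dz": 0,"wx": 0,"wy": 0,"wz": 0,"fingers": -1},{"dx": 0,"dy": 0,"dz": 0,"wx": 0,"wy": 0,"wz": 0,"fingers": -1},{"dx": 0,"dy": 0,"dz": 0,"wx": 0,"wy": 0,"wz": 0,"fingers": -1}]'

```text
time: 14.7
tcp_pos: [0.4925, -0.0838, 0.1271]
eef_rot: [3.132, -0.0, 1.362]
force: [-3.3, 0.2, 1.8]
width: 0.317
grip_force: 49.8
```

Call:
jog_arm --steps '[{"dx": 0,"dy": 0,"dz": 0.03,"wx": 0,"wy": 0,"wz": 0,"fingers": -1},{"dx": 0,"dy": 0,"dz": 0.03,"wx": 0,"wy": 0,"wz": 0,"fingers": -1},{"dx": 0,"dy": 0,"dz": 0.03,"wx": 0,"wy": 0,"wz": 0,"fingers": -1},{"dx": 0,"dy": 0,"dz": 0.03,"wx": 0,"wy": 0,"wz": 0,"fingers": -1},{"dx": 0,"dy": 0,"dz": 0,"wx": 0,"wy": 0,"wz": 0,"fingers": -1},{"dx": 0,"dy": 0,"dz": 0,"wx": 0,"wy": 0,"wz": 0,"fingers": -1},{"dx": 0,"dy": 0,"dz": 0,"wx": 0,"wy": 0,"wz": 0,"fingers": -1},{"dx": 0,"dy": 0,"dz": 0,"wx": 0,"wy": 0,"wz": 0,"fingers": -1}]'

```text
time: 15.5
tcp_pos: [0.4926, -0.0839, 0.1264]
eef_rot: [3.131, -0.001, 1.362]
force: [-6.1, 1.4, 8.6]
width: 0.321
grip_force: 50.6
```

Call:
jog_arm --steps '[{"dx": 0,"dy": 0,"dz": 0.03,"wx": 0,"wy": 0,"wz": 0,"fingers": -1},{"dx": 0,"dy": 0,"dz": 0.03,"wx": 0,"wy": 0,"wz": 0,"fingers": -1},{"dx": 0,"dy": 0,"dz": 0,"wx": 0,"wy": 0,"wz": 0,"fingers": -1},{"dx": 0,"dy": 0,"dz": 0,"wx": 0,"wy": 0,"wz": 0,"fingers": -1},{"dx": 0,"dy": 0,"dz": 0,"wx": 0,"wy": 0,"wz": 0,"fingers": -1},{"dx": 0,"dy": 0,"dz": 0,"wx": 0,"wy": 0,"wz": 0,"fingers": -1},{"dx": 0,"dy": 0,"dz": 0,"wx": 0,"wy": 0,"wz": 0,"fingers": -1},{"dx": 0,"dy": 0,"dz": 0,"wx": 0,"wy": 0,"wz": 0,"fingers": -1}]'

```text
time: 16.3
tcp_pos: [0.4927, -0.0839, 0.1261]
eef_rot: [3.131, -0.001, 1.362]
force: [-7.9, 1.4, 11.9]
width: 0.322
grip_force: 51.0
```

Call:
jog_arm --steps '[{"dx": 0,"dy": 0,"dz": 0.03,"wx": 0,"wy": 0,"wz": 0,"fingers": -1},{"dx": 0,"dy": 0,"dz": 0.03,"wx": 0,"wy": 0,"wz": 0,"fingers": -1},{"dx": 0,"dy": 0,"dz": 0,"wx": 0,"wy": 0,"wz": 0,"fingers": -1},{"dx": 0,"dy": 0,"dz": 0,"wx": 0,"wy": 0,"wz": 0,"fingers": -1},{"dx": 0,"dy": 0,"dz": 0,"wx": 0,"wy": 0,"wz": 0,"fingers": -1},{"dx": 0,"dy": 0,"dz": 0,"wx": 0,"wy": 0,"wz": 0,"fingers": -1},{"dx": 0,"dy": 0,"dz": 0,"wx": 0,"wy": 0,"wz": 0,"fingers": -1},{"dx": 0,"dy": 0,"dz": 0,"wx": 0,"wy": 0,"wz": 0,"fingers": -1}]'

```text
time: 17.1
tcp_pos: [0.4927, -0.0839, 0.1257]
eef_rot: [3.131, -0.001, 1.362]
force: [-8.4, 1.1, 15.4]
width: 0.32
grip_force: 51.4
```

Call:
jog_arm --steps '[{"dx": 0,"dy": 0,"dz": -0.1,"wx": 0,"wy": 0,"wz": 0,"fingers": -1},{"dx": 0,"dy": 0,"dz": 0,"wx": 0,"wy": 0,"wz": 0,"fingers": -0.2},{"dx": 0,"dy": 0,"dz": 0,"wx": 0,"wy": 0,"wz": 0,"fingers": 0.1},{"dx": 0,"dy": 0,"dz": 0,"wx": 0,"wy": 0,"wz": 0,"fingers": 0.3},{"dx": 0,"dy": 0,"dz": 0,"wx": 0,"wy": 0,"wz": 0,"fingers": 0.3},{"dx": 0,"dy": 0,"dz": -0.1,"wx": 0,"wy": 0,"wz": 0,"fingers": 0.3},{"dx": 0,"dy": 0,"dz": -0.5,"wx": 0,"wy": 0,"wz": 0,"fingers": 0.3},{"dx": 0,"dy": 0,"dz": -1,"wx": 0,"wy": 0,"wz": 0,"fingers": 0.3}]'

```text
time: 17.9
tcp_pos: [0.492, -0.0838, 0.1418]
eef_rot: [3.133, 0.0, 1.362]
force: [0.1, -0.4, 0.7]
width: 0.652
grip_force: 0.0
```

Call:
jog_arm --steps '[{"dx": 0,"dy": 0,"dz": -2,"wx": 0,"wy": 0,"wz": 0,"fingers": 0.3},{"dx": 0,"dy": 0,"dz": -2.5,"wx": 0,"wy": 0,"wz": 0,"fingers": 0.3},{"dx": 0,"dy": 0,"dz": -2.5,"wx": 0,"wy": 0,"wz": 0,"fingers": 0.3},{"dx": 0,"dy": 0,"dz": -2.5,"wx": 0,"wy": 0,"wz": 0,"fingers": 0.3},{"dx": 0,"dy": 0,"dz": -1.5,"wx": 0,"wy": 0,"wz": 0,"fingers": 0.3},{"dx": 0,"dy": 0,"dz": -0.5,"wx": 0,"wy": 0,"wz": 0,"fingers": 0.3},{"dx": 0,"dy": 0,"dz": 0,"wx": 0,"wy": 0,"wz": 0,"fingers": 0.3},{"dx": 0,"dy": 0,"dz": 0,"wx": 0,"wy": 0,"wz": 0,"fingers": 0.3}]'

```text
time: 18.7
tcp_pos: [0.4908, -0.0834, 0.2561]
eef_rot: [3.133, 0.0, 1.362]
force: [-0.7, -0.8, -0.6]
width: 0.645
grip_force: 0.0
```

```bash
python3 -c "
from h import *
from bench import bot
import pickle
t=bot.get_image('top');s=bot.get_image('scene');w=bot.get_image('wrist');pickle.dump((t,s,w),open('w4.pkl','wb'))
a=cv2.resize(w['pixels'],(400,300))
b=cv2.resize(s['pixels'][125:225,180:310],None,fx=3,fy=3,interpolation=cv2.INTER_CUBIC)
c=cv2.resize(t['pixels'][140:290,305:435],None,fx=3,fy=2,interpolation=cv2.INTER_CUBIC)
o=np.zeros((600,800,3),np.uint8);o[:300,:400]=a;o[:300,400:790]=b;o[300:,:390]=c
cv2.imwrite('pics/w4.png',o)
plan([.65,-.17,.25],78,8)"
```

```text
t 18.85 p [ 0.4907 -0.0835  0.2558] rot [3.1333e+00 7.0000e-04 1.3617e+00] j [-0.52  0.2   0.65  2.01 -0.14  0.97 -0.01] F [ 0.3 -0.1 -0.5]
w total [0.008 0.001 0.   ]
0 [-0.64  2.17  0.09] [0.001 0.    0.   ]
1 [-0.64  2.17  0.09] [0.001 0.    0.   ]
2 [-0.64  2.17  0.09] [0.001 0.    0.   ]
3 [-0.64  2.17  0.08] [0.001 0.    0.   ]
4 [-0.64  2.17  0.08] [0.001 0.    0.   ]
5 [-0.64  2.17  0.08] [0.001 0.    0.   ]
6 [-0.64  2.17  0.08] [0.001 0.    0.   ]
7 [-0.64  2.17  0.08] [0.001 0.    0.   ]
```

View pics/w4.png

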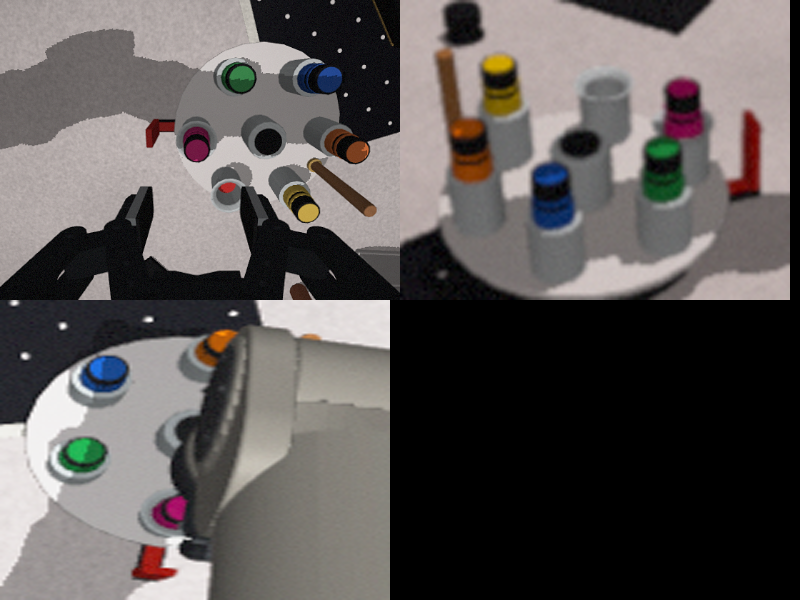

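The magenta bottle is seated upright in the pointer pocket, its cap slightly lower than its neighbours. The wheel hasn't moved and the post is unchanged. Next I'll go over the post with the fingers closing tangentially (yaw 138°).

```bash
python3 -c "
from h import *
plan([.6493,-.1705,.25],138,8)"
```

```text
t 18.85 p [ 0.4907 -0.0835  0.2558] rot [3.1333e+00 7.0000e-04 1.3617e+00] j [-0.52  0.2   0.65  2.01 -0.14  0.97 -0.01] F [ 0.3 -0.1 -0.5]
w total [ 0.007  0.005 -1.047]
0 [-0.65  2.16  0.09] [ 0.001  0.001 -0.131]
1 [-0.93  2.06  0.09] [ 0.001  0.001 -0.131]
2 [-1.19  1.92  0.09] [ 0.001  0.001 -0.131]
3 [-1.43  1.75  0.08] [ 0.001  0.001 -0.131]
4 [-1.65  1.55  0.08] [ 0.001  0.001 -0.131]
5 [-1.83  1.32  0.08] [ 0.001  0.001 -0.131]
6 [-1.99  1.07  0.08] [ 0.001  0.001 -0.131]
7 [-2.11  0.8   0.07] [ 0.001  0.001 -0.131]
```

Call:
jog_arm --steps '[{"dx": -0.65,"dy": 2.15,"dz": 0.1,"wx": 0.001,"wy": 0.001,"wz": -0.131,"fingers": 0.3},{"dx": -0.95,"dy": 2.05,"dz": 0.1,"wx": 0.001,"wy": 0.001,"wz": -0.131,"fingers": 0.3},{"dx": -1.2,"dy": 1.9,"dz": 0.1,"wx": 0.001,"wy": 0.001,"wz": -0.131,"fingers": 0.3},{"dx": -1.45,"dy": 1.75,"dz": 0.1,"wx": 0.001,"wy": 0.001,"wz": -0.131,"fingers": 0.3},{"dx": -1.65,"dy": 1.55,"dz": 0.1,"wx": 0.001,"wy": 0.001,"wz": -0.131,"fingers": 0.3},{"dx": -1.85,"dy": 1.3,"dz": 0.1,"wx": 0.001,"wy": 0.001,"wz": -0.131,"fingers": 0.3},{"dx": -2.0,"dy": 1.05,"dz": 0.1,"wx": 0.001,"wy": 0.001,"wz": -0.131,"fingers": 0.3},{"dx": -2.1,"dy": 0.8,"dz": 0,"wx": 0.001,"wy": 0.001,"wz": -0.131,"fingers": 0.3}]'

```text
time: 19.65
tcp_pos: [0.6495, -0.1717, 0.2491]
eef_rot: [3.141, -0.004, 2.415]
force: [0.9, -0.3, -0.4]
width: 0.649
grip_force: 0.0
```

Call:
jog_arm --steps '[{"dx": 0,"dy": 0,"dz": 0,"wx": 0,"wy": 0,"wz": 0,"fingers": 0.3},{"dx": 0,"dy": 0,"dz": 0,"wx": 0,"wy": 0,"wz": 0,"fingers": 0.3},{"dx": 0,"dy": 0,"dz": 0,"wx": 0,"wy": 0,"wz": 0,"fingers": 0.3},{"dx": 0,"dy": 0,"dz": 0,"wx": 0,"wy": 0,"wz": 0,"fingers": 0.3},{"dx": 0,"dy": 0,"dz": 0,"wx": 0,"wy": 0,"wz": 0,"fingers": 0.3},{"dx": 0,"dy": 0,"dz": 0,"wx": 0,"wy": 0,"wz": 0,"fingers": 0.3},{"dx": 0,"dy": 0,"dz": 0,"wx": 0,"wy": 0,"wz": 0,"fingers": 0.3},{"dx": 0,"dy": 0,"dz": 0,"wx": 0,"wy": 0,"wz": 0,"fingers": 0.3}]'

```text
time: 20.45
tcp_pos: [0.6491, -0.1711, 0.2507]
eef_rot: [3.139, -0.002, 2.41]
force: [0.6, 0.2, 0.3]
width: 0.652
grip_force: 0.0
```

```bash
python3 -c "
from h import *
from bench import bot
plan([.6493,-.1705,.168],138,8)
o=bot.get_obs();w=bot.get_image('wrist')
H=np.array(w['hand_eye']);R=Ro.from_euler('xyz',o['eef_rot']).as_matrix()
A=R@H[:3,:3];c=R@H[:3,3]+o['tcp_pos']
m=dict(mtx=w['mtx'],k1=w['k1'],rvec=cv2.Rodrigues(A.T)[0],tvec=-A.T@c)
print(proj(m,[.6493,-.1705,.168]))
cv2.imwrite('pics/w5.png',w['pixels'])"
```

```text
t 20.45 p [ 0.6491 -0.1711  0.2507] rot [ 3.1393e+00 -1.7000e-03  2.4099e+00] j [-0.12  0.5   0.42  1.59 -0.22  1.1   1.19] F [0.6 0.2 0.3]
w total [ 0.002 -0.002  0.001]
0 [0.   0.   1.03] [ 0. -0.  0.]
1 [0.   0.   1.03] [ 0. -0.  0.]
2 [0.   0.01 1.03] [ 0. -0.  0.]
3 [0.   0.01 1.03] [ 0. -0.  0.]
4 [0.   0.01 1.03] [ 0. -0.  0.]
5 [0.   0.01 1.03] [ 0. -0.  0.]
6 [0.   0.01 1.03] [ 0. -0.  0.]
7 [0.   0.01 1.03] [ 0. -0.  0.]
(np.float64(274.7760582255395), np.float64(229.69731605997057))
```

View pics/w5.png

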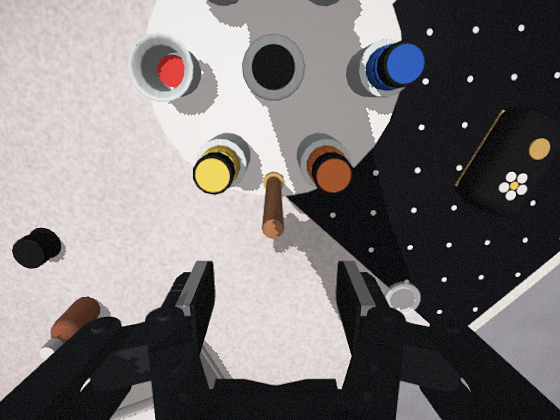

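The post top is at (273,229) against a predicted (275,230), so it's aligned. Descend and pinch.

Call:
jog_arm --steps '[{"dx": 0,"dy": 0,"dz": 0.8,"wx": 0,"wy": 0,"wz": 0,"fingers": 0.1},{"dx": 0,"dy": 0,"dz": 1.5,"wx": 0,"wy": 0,"wz": 0,"fingers": 0.1},{"dx": 0,"dy": 0,"dz": 2.0,"wx": 0,"wy": 0,"wz": 0,"fingers": 0.1},{"dx": 0,"dy": 0,"dz": 2.0,"wx": 0,"wy": 0,"wz": 0,"fingers": 0.1},{"dx": 0,"dy": 0,"dz": 1.2,"wx": 0,"wy": 0,"wz": 0,"fingers": 0.1},{"dx": 0,"dy": 0,"dz": 0.6,"wx": 0,"wy": 0,"wz": 0,"fingers": 0.1},{"dx": 0,"dy": 0,"dz": 0.1,"wx": 0,"wy": 0,"wz": 0,"fingers": 0.1},{"dx": 0,"dy": 0,"dz": 0,"wx": 0,"wy": 0,"wz": 0,"fingers": 0.1}]'

```text
time: 21.3
tcp_pos: [0.6494, -0.1712, 0.1689]
eef_rot: [3.139, -0.001, 2.41]
force: [0.5, -0.4, 0.4]
width: 0.547
grip_force: 0.0
```

Call:
jog_arm --force 25 --steps '[{"dx": 0,"dy": 0,"dz": 0,"wx": 0,"wy": 0,"wz": 0,"fingers": -0.2},{"dx": 0,"dy": 0,"dz": 0,"wx": 0,"wy": 0,"wz": 0,"fingers": -0.4},{"dx": 0,"dy": 0,"dz": 0,"wx": 0,"wy": 0,"wz": 0,"fingers": -0.6},{"dx": 0,"dy": 0,"dz": 0,"wx": 0,"wy": 0,"wz": 0,"fingers": -1},{"dx": 0,"dy": 0,"dz": 0,"wx": 0,"wy": 0,"wz": 0,"fingers": -1},{"dx": 0,"dy": 0,"dz": 0,"wx": 0,"wy": 0,"wz": 0,"fingers": -1},{"dx": 0,"dy": 0,"dz": 0,"wx": 0,"wy": 0,"wz": 0,"fingers": -1},{"dx": 0,"dy": 0,"dz": 0,"wx": 0,"wy": 0,"wz": 0,"fingers": -1}]'

```text
time: 22.1
tcp_pos: [0.6489, -0.1718, 0.1692]
eef_rot: [3.14, -0.001, 2.409]
force: [-3.8, -1.5, 5.7]
width: 0.153
grip_force: 24.5
```

```bash
python3 -c "
from h import *
from bench import bot
o=bot.get_obs();print(o['tcp_pos'],o['eef_rot'],o['force'],o['joints'])
# 24-row arc, 60 deg clockwise about the axis, tool turning along
ax=np.array([.575,-.1038]);p=o['tcp_pos'][:2]-ax;print('r',np.hypot(*p),'ang',np.degrees(np.arctan2(p[1],p[0])))
n=24;a=-np.pi/3/n;yaw=o['eef_rot'][2]
r=lambda t:np.array([[np.cos(t),-np.sin(t)],[np.sin(t),np.cos(t)]])
d=r(a)@p-p;x=np.array([np.cos(yaw),np.sin(yaw)]);y=np.array([np.sin(yaw),-np.cos(yaw)])
print('per row dx,dy cm',d@x*100,d@y*100,'wz',-a)
"
```

```text
[ 0.64886323 -0.1717763   0.16917111] [ 3.13982448e+00 -1.39602252e-03  2.40908968e+00] [-3.82822841 -1.5333993   5.72409712] [-0.10188511  0.58121771  0.38715383  1.66208161 -0.26050417  0.94972025
  1.21881068]
r 0.10038204241569307 ang -42.62335301771717
per row dx,dy cm 0.014551533742599527 -0.43772273617170376 wz 0.04363323129985824
```

Call:
jog_arm --steps '[{"dx": 0.01,"dy": -0.437,"dz": 0,"wx": 0,"wy": 0,"wz": 0.0436,"fingers": -1},{"dx": 0.01,"dy": -0.437,"dz": 0,"wx": 0,"wy": 0,"wz": 0.0436,"fingers": -1},{"dx": 0.01,"dy": -0.437,"dz": 0,"wx": 0,"wy": 0,"wz": 0.0436,"fingers": -1},{"dx": 0.01,"dy": -0.437,"dz": 0,"wx": 0,"wy": 0,"wz": 0.0436,"fingers": -1},{"dx": 0.01,"dy": -0.437,"dz": 0,"wx": 0,"wy": 0,"wz": 0.0436,"fingers": -1},{"dx": 0.01,"dy": -0.437,"dz": 0,"wx": 0,"wy": 0,"wz": 0.0436,"fingers": -1},{"dx": 0.01,"dy": -0.437,"dz": 0,"wx": 0,"wy": 0,"wz": 0.0436,"fingers": -1},{"dx": 0.01,"dy": -0.437,"dz": 0,"wx": 0,"wy": 0,"wz": 0.0436,"fingers": -1}]'

```text
time: 22.9
tcp_pos: [0.6251, -0.1912, 0.1692]
eef_rot: [3.134, 0.001, 2.061]
force: [7.3, -0.2, -2.2]
width: 0.154
grip_force: 24.4
```

Call:
jog_arm --steps '[{"dx": 0.01,"dy": -0.437,"dz": 0,"wx": 0,"wy": 0,"wz": 0.0436,"fingers": -1},{"dx": 0.01,"dy": -0.437,"dz": 0,"wx": 0,"wy": 0,"wz": 0.0436,"fingers": -1},{"dx": 0.01,"dy": -0.437,"dz": 0,"wx": 0,"wy": 0,"wz": 0.0436,"fingers": -1},{"dx": 0.01,"dy": -0.437,"dz": 0,"wx": 0,"wy": 0,"wz": 0.0436,"fingers": -1},{"dx": 0.01,"dy": -0.437,"dz": 0,"wx": 0,"wy": 0,"wz": 0.0436,"fingers": -1},{"dx": 0.01,"dy": -0.437,"dz": 0,"wx": 0,"wy": 0,"wz": 0.0436,"fingers": -1},{"dx": 0.01,"dy": -0.437,"dz": 0,"wx": 0,"wy": 0,"wz": 0.0436,"fingers": -1},{"dx": 0.01,"dy": -0.437,"dz": 0,"wx": 0,"wy": 0,"wz": 0.0436,"fingers": -1}]'

```text
time: 23.7
tcp_pos: [0.5903, -0.2038, 0.1692]
eef_rot: [3.137, -0.001, 1.71]
force: [2.2, -2.3, 1.0]
width: 0.152
grip_force: 24.5
```

Call:
jog_arm --steps '[{"dx": 0.01,"dy": -0.437,"dz": 0,"wx": 0,"wy": 0,"wz": 0.0436,"fingers": -1},{"dx": 0.01,"dy": -0.437,"dz": 0,"wx": 0,"wy": 0,"wz": 0.0436,"fingers": -1},{"dx": 0.01,"dy": -0.437,"dz": 0,"wx": 0,"wy": 0,"wz": 0.0436,"fingers": -1},{"dx": 0.01,"dy": -0.437,"dz": 0,"wx": 0,"wy": 0,"wz": 0.0436,"fingers": -1},{"dx": 0.01,"dy": -0.437,"dz": 0,"wx": 0,"wy": 0,"wz": 0.0436,"fingers": -1},{"dx": 0.01,"dy": -0.437,"dz": 0,"wx": 0,"wy": 0,"wz": 0.0436,"fingers": -1},{"dx": 0.01,"dy": -0.437,"dz": 0,"wx": 0,"wy": 0,"wz": 0.0436,"fingers": -1},{"dx": 0.01,"dy": -0.437,"dz": 0,"wx": 0,"wy": 0,"wz": 0.0436,"fingers": -1}]'

```text
time: 24.5
tcp_pos: [0.5541, -0.2031, 0.1692]
eef_rot: [3.14, -0.002, 1.36]
force: [1.3, -2.8, 2.9]
width: 0.156
grip_force: 24.7
```

Call:
jog_arm --steps '[{"dx": 0,"dy": 0,"dz": 0,"wx": 0,"wy": 0,"wz": 0,"fingers": -1},{"dx": 0,"dy": 0,"dz": 0,"wx": 0,"wy": 0,"wz": 0,"fingers": -1},{"dx": 0,"dy": 0,"dz": 0,"wx": 0,"wy": 0,"wz": 0,"fingers": -1},{"dx": 0,"dy": 0,"dz": 0,"wx": 0,"wy": 0,"wz": 0,"fingers": -1},{"dx": 0,"dy": 0,"dz": 0,"wx": 0,"wy": 0,"wz": 0,"fingers": -1},{"dx": 0,"dy": 0,"dz": 0,"wx": 0,"wy": 0,"wz": 0,"fingers": -1},{"dx": 0,"dy": 0,"dz": 0,"wx": 0,"wy": 0,"wz": 0,"fingers": -1},{"dx": 0,"dy": 0,"dz": 0,"wx": 0,"wy": 0,"wz": 0,"fingers": -1}]'

```text
time: 25.3
tcp_pos: [0.5542, -0.2031, 0.1691]
eef_rot: [3.141, -0.002, 1.363]
force: [-1.3, -3.7, 6.3]
width: 0.155
grip_force: 25.0
```

The post is at the target of (0.554, -0.202). Release and lift away.

Call:
jog_arm --steps '[{"dx": 0,"dy": 0,"dz": 0,"wx": 0,"wy": 0,"wz": 0,"fingers": -0.5},{"dx": 0,"dy": 0,"dz": 0,"wx": 0,"wy": 0,"wz": 0,"fingers": -0.2},{"dx": 0,"dy": 0,"dz": 0,"wx": 0,"wy": 0,"wz": 0,"fingers": 0.1},{"dx": 0,"dy": 0,"dz": 0,"wx": 0,"wy": 0,"wz": 0,"fingers": 0.1},{"dx": 0,"dy": 0,"dz": -0.5,"wx": 0,"wy": 0,"wz": 0,"fingers": 0.1},{"dx": 0,"dy": 0,"dz": -1.5,"wx": 0,"wy": 0,"wz": 0,"fingers": 0.1},{"dx": 0,"dy": 0,"dz": -2.5,"wx": 0,"wy": 0,"wz": 0,"fingers": 0.1},{"dx": 0,"dy": 0,"dz": -3,"wx": 0,"wy": 0,"wz": 0,"fingers": 0.1}]'

```text
time: 26.1
tcp_pos: [0.5534, -0.2022, 0.2448]
eef_rot: [-3.14, -0.003, 1.363]
force: [0.4, -0.3, -0.5]
width: 0.551
grip_force: 0.0
```

Call:
jog_arm --steps '[{"dx": -1,"dy": -1,"dz": -3,"wx": 0,"wy": 0,"wz": 0,"fingers": 0.1},{"dx": -2,"dy": -1,"dz": -2,"wx": 0,"wy": 0,"wz": 0,"fingers": 0.1},{"dx": -3,"dy": -1,"dz": 0,"wx": 0,"wy": 0,"wz": 0,"fingers": 0.1},{"dx": -3,"dy": 0,"dz": 0,"wx": 0,"wy": 0,"wz": 0,"fingers": 0.1},{"dx": -3,"dy": 0,"dz": 0,"wx": 0,"wy": 0,"wz": 0,"fingers": 0.1},{"dx": -2,"dy": 0,"dz": 0,"wx": 0,"wy": 0,"wz": 0,"fingers": 0.1},{"dx": -1,"dy": 0,"dz": 0,"wx": 0,"wy": 0,"wz": 0,"fingers": 0.1},{"dx": 0,"dy": 0,"dz": 0,"wx": 0,"wy": 0,"wz": 0,"fingers": 0.1}]'

```text
time: 26.9
tcp_pos: [0.493, -0.3444, 0.2939]
eef_rot: [3.141, -0.002, 1.361]
force: [0.8, -0.0, 0.0]
width: 0.548
grip_force: 0.0
```

```bash
python3 -c "
from h import *
from bench import bot
import pickle
t=bot.get_image('top');s=bot.get_image('scene');pickle.dump((t,s),open('w6.pkl','wb'));print(bot.get_obs()['tcp_pos'])
b=cv2.resize(s['pixels'][120:330,180:440],None,fx=2,fy=2,interpolation=cv2.INTER_CUBIC)[:,:400]
c=cv2.resize(t['pixels'][140:290,120:440],None,fx=1.25,fy=1.25);o=np.zeros((600,800,3),np.uint8)
c2=cv2.resize(t['pixels'][150:270,310:430],None,fx=3.3,fy=3.3,interpolation=cv2.INTER_CUBIC)
o[:420,:400]=b;o[:396,400:796]=c2;o[412:,400:]=c[:188];cv2.imwrite('pics/w6.png',o)"
```

```text
[ 0.4940873  -0.34199438  0.29325641]
```

View pics/w6.png

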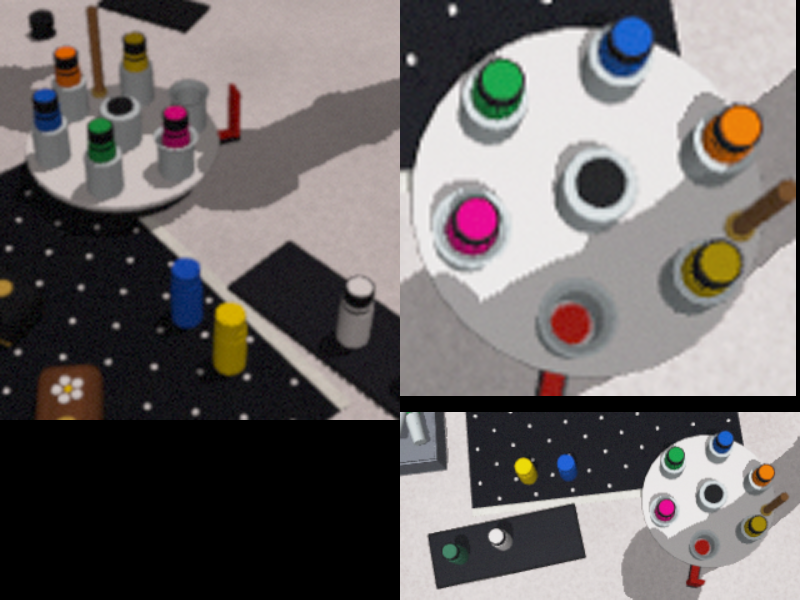

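The wheel has turned one click: the empty pocket at (576,320) is now at the red pointer. The magenta bottle stands seated at the 108° position. White and green are still on the board, and the gripper is clear.

```bash
python3 -c "
from bench import bot
print(bot.job_done())"
```

```text
the job is handed in; nothing more can be done
None
```

The job is handed in at about 27 s on the robot clock: the magenta bottle is pressed home (about 17 N at the stop), the carousel is one click clockwise with the empty pocket at the pointer, and the green and white bottles were left standing.

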